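# Sweep the loose nuts into the bench tray

## Robot

A 6-joint arm with a two-finger parallel gripper is mounted at the origin on a cart in front of the work surface, level with it; the furniture and walls round the work are solid. World frame = base frame: x ahead of the robot, y to its left, z up, the work surface at z = 0. Lengths are in mm, angles in rad, forces in N, time in s.
With the tool pointing down it reaches from about 350 to 775 mm from the base axis. Payload 7.3 kg.
Tool frame: the origin (TCP) lies at the very end of the fingers, on their centre line; the grasp point (between the pads) lies bot.grip_point_offset behind it (bot.grip_point_offset is the distance from the TCP to the grasp point, in mm); z points along the fingers, y is the line along which they close (so a half turn about z gives the same grasp; the last joint's range is limited). The gripper opens to 92 mm and grips with 3 to 60 N. Pads are 19 mm wide; open, the fingers measure 130 mm over their backs; the gripper's body (75 mm by 190 mm) begins 47 mm behind the grasp point.
Start: joints at [-1.486, 0.342, 1.524, -0, 1.275, -0.146], TCP at [120.119, -511.093, 226.741] pointing down, gripper open.
Joint ranges: [-2.53, 2.53], [-0.77, 2.02], [0.04, 2.7], [-1, 4.14], [0.28, 2.66], [-3.11, 3.11]. Speed limits (rad/s): [2.57, 2.57, 3.14, 3.14, 3.14, 3.14].

## Interface

Orientations are given as [roll, pitch, yaw] about the fixed x, y, z axes, in that order (R = Rz(yaw) Ry(pitch) Rx(roll)).
In Python, from plant import bot gives the robot as it stands. The module is installed in compiled form; this text tells all that it offers.
- The arm moves only by the tool carry_out, never from a script. Its argument "plan" is a list of rows, each an object of numbers: "tx", "ty", "tz": the shift along the world's x, y, z in mm; "rx", "ry", "rz": the turn, a rotation vector about the world's x, y, z in rad. A call has 1 to 12 rows; each row shifts and turns the commanded pose from where the row before left it; what a row does not reach is not made up. A row lasts 1/10 s, in which the tool goes at most 50 mm and 8.59 degrees, less where a joint would pass 70% of its speed; a pose out of reach is approached as far as the arm can. A call with a gripper value outside its range is refused whole. "gripper" is the closure, from 0 (fully open) to 1 (shut), set as the call begins (left out, the last holds). The fingers move at their own pace and stop on an object; the grip force is fixed at half the most. Time passes only in rows, so rows that do not move let the fingers close. It gives the time, the measured TCP pose, the force, the opening and the grip force at its end, in the units of the state.
- bot.get_obs(): the state, without advancing time (a new reading comes with each control period).
- bot.capture(name): name is "scene" or "side" or "wrist"; returns the picture (400x640x3 uint8, red, green, blue); there is no depth.
- bot.camera_model(name): a dict with "camera_matrix" (3x3 intrinsics, pixels), "R" (3x3) and "t" (3): a world point X has camera coordinates R X + t. Camera axes: x right, y down, z forward; pixel columns grow to the right and rows downward; lengths in mm; the calibration is good to about 2 mm. A picture is of the moment at which its call begins: read the wrist's pose just before it. camera_model takes no time and is no camera call; for the wrist camera it gives the pose at the moment of the call.
- bot.close_job(): hands the job in; it is judged then, once.
The state is a dict: "time": time; "joint_positions": joint angles; "dq": joint speeds; "tau": joint torques, N m; "tool_pos": TCP position; "tcp_rot": TCP orientation; "contact_force": force on the tool from outside, world axes, zero at the start; "moment": the same for the moment, N m; "grip_width": finger opening in mm; "finger_force": force on a finger pad.
Only numpy, scipy, OpenCV 4.12 (cv2) and the standard library are available. Lean on these libraries where they do the work, as an engineer would, in place of code of your own. Each camera call takes 0.05 s, during which the arm holds its last target. There are 200 camera calls.

## Task

Keep the fingers shut and use them like a brush: sweep the three loose steel hex nuts across the table and over the sloping front lip into the open-fronted metal tray, so that each nut ends up lying flat and wholly on the tray's floor, past the lip. Only push the nuts from the side, never pinch or lift them, and leave the black control knob, the battery and the round tin standing where they are.

Things in the scene. Friction and masses are not known exactly. Their poses are not given: they have to be found in the camera images.
- tray: low tray of dark grey steel sheet, fixed to the table. Origin on the table surface under the middle of its flat floor; x points from the open front to the back wall, y to the left, z up. Floor 2 mm high, x -45 to +45 mm, y -100 to +100 mm. Walls 22 mm high, 3 mm thick, on the left, right and back. In front a sloping lip as wide as the tray rises without a step from the table (x -65 mm) to the floor (x -45 mm).
- tray_mouth (a point): middle of the lip's front edge, on the table surface, 65 mm in front of the tray's origin; axes as the tray's
- nut_a: steel hex nut, 22 mm across the flats, 26 mm across the corners, 10 mm high, about 30 g (one of two this size); origin at the centre of its underside, z axis up through the hole; starts flat on the table
- nut_b: steel hex nut, 22 mm across the flats, 26 mm across the corners, 10 mm high, about 30 g (one of two this size); origin at the centre of its underside, z axis up through the hole; starts flat on the table
- nut_c: steel hex nut, 18 mm across the flats, 20 mm across the corners, 8 mm high, about 18 g (the small one); origin at the centre of its underside, z axis up through the hole; starts flat on the table
- black_knob: loose black control knob, 27 mm across and 19 mm high, among the nuts: to be left alone; origin at the centre of its underside
- battery: small block battery lying left of the tray, 51 x 26 x 18 mm: to be left alone; origin at the centre of its underside
- tin: round flat tin with a yellow lid, 56 mm across and 23 mm high, right of the tray: to be left alone; origin at the centre of its underside

How it is judged (in metres and radians):
At the end, for the whole second after the job is handed in: All three nuts lie flat and at rest on the tray's flat floor (not on one another), between its side walls and with their centres at least 8 mm behind the lip; the knob, the battery and the tin are within 15 mm of where they started (x of nut_a in the frame of tray between -0.037 and 0.045 m and y of nut_a in the frame of tray between -0.1 and 0.1 m and height (world z) of each of nut_a, nut_b, nut_c below 0.006 m and linear speed of each of nut_a, nut_b, nut_c below 0.02 m/s and x of nut_b in the frame of tray between -0.037 and 0.045 m and y of nut_b in the frame of tray between -0.1 and 0.1 m and x of nut_c in the frame of tray between -0.037 and 0.045 m and y of nut_c in the frame of tray between -0.1 and 0.1 m and distance of each of black_knob, battery, tin from where it was at the start of the episode below 0.015 m); the robot touches nothing.
It fails at once if a nut is lifted off the surface or thrown (height (world z) of any of nut_a, nut_b, nut_c above 0.02 m).
It fails at once if a nut is pinched between the fingers or dragged under them instead of pushed from its side ((horizontal distance between the grasp point and nut_a below 0.01 m and contact force between the fingers and nut_a above 0.3 N) or (horizontal distance between the grasp point and nut_b below 0.01 m and contact force between the fingers and nut_b above 0.3 N) or (horizontal distance between the grasp point and nut_c below 0.01 m and contact force between the fingers and nut_c above 0.3 N)).
It fails at once if the control knob, the battery or the tin is shifted by more than 15 mm (distance of any of black_knob, battery, tin from where it was at the start of the episode above 0.015 m).
It also fails if it takes over 72 s, if anything falls off the work surface, if the arm or the gripper's body presses on something with over 40 N, if the wrist force passes 120 N, or if a joint passes its speed limit or range.

## Working session

There is one attempt and no reset: what is moved stays moved. The work goes in short steps, Python scripts to look and compute and a tool call to move; the robot and the scene stay as the last step left them, time stands still between calls to the robot, and variables do not carry over. Pictures are saved under pics/ and viewed, at most 10 in all, crops included, and the job is handed in when it is done.

Besides the shell and the picture viewer there is one more tool, called after "Emit:" as name(argument=value, ...) on one line, values as JSON. carry_out: Moves the arm, as the interface text tells. Its arguments: {"type":"object","properties":{"plan":{"type":"array"},"gripper":{"type":"number"}},"required":["plan"]}

```bash
mkdir -p pics
python3 - <<'E'
from plant import bot
import cv2
print(bot.get_obs(), bot.grip_point_offset)
for n in("scene","side"):
    cv2.imwrite(f"pics/{n}0.png",bot.capture(n)[:,:,::-1]); m=bot.camera_model(n); print(m)
E
```

```text
{'time': 0.0, 'joint_positions': array([-1.48601909e+00,  3.42699912e-01,  1.52497026e+00,  1.46160403e-05,
        1.27539441e+00, -1.45990297e-01]), 'dq': array([ 0.0026015 , -0.00105506,  0.0005182 , -0.00077443,  0.00107903,
        0.00065754]), 'tau': array([ 9.26639805e-04, -4.31243849e+01, -2.44224983e+01,  7.17474218e-02,
        5.58800879e-02, -1.50353062e-04]), 'tool_pos': array([ 120.0786702 , -510.68907856,  226.07311797]), 'tcp_rot': array([-3.14013842e+00, -2.27951590e-04,  2.30763104e-01]), 'contact_force': array([ 0.13209966, -0.51975146, -0.32894633]), 'moment': array([ 0.00084461, -0.05781811, -0.01719932]), 'finger_force': 0.0, 'grip_width': 91.39869096339665} 18.8
{'camera_matrix': array([[483.88781518,   0.        , 322.58847665],
       [  0.        , 483.88781518, 197.01488976],
       [  0.        ,   0.        ,   1.        ]]), 'R': array([[-0.83658612, -0.54774591,  0.00990304],
       [-0.40723772,  0.60968981, -0.6800263 ],
       [ 0.36644385, -0.57293346, -0.73312083]]), 't': array([409.97477948, 248.41108837, 805.8789849 ])}
{'camera_matrix': array([[397.40095077,   0.        , 326.71474808],
       [  0.        , 397.40095077, 206.16225573],
       [  0.        ,   0.        ,   1.        ]]), 'R': array([[ 0.91252463, -0.40872198, -0.01565736],
       [-0.18029204, -0.36757486, -0.91235054],
       [ 0.36714246,  0.83536523, -0.40911043]]), 't': array([-481.04294139,  108.10097772,  767.74858076])}
```

View pics/scene0.png

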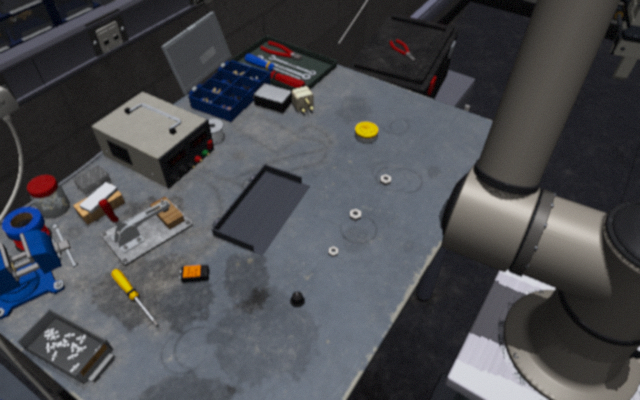

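View pics/side0.png

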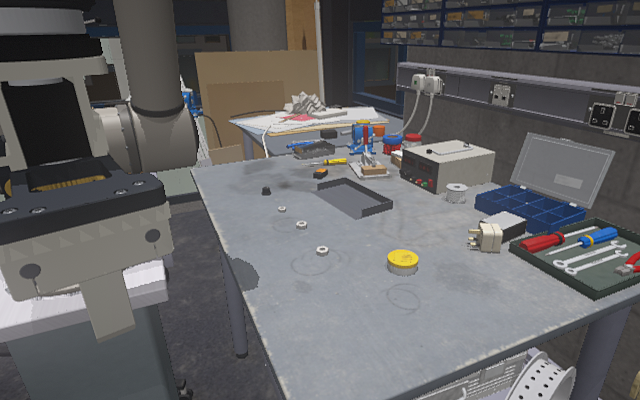

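The scene shows nuts at about (386,179), (355,214) and (333,251). The knob is at (297,299), the battery at (195,272), the tin at (367,130), and the tray spans about (214,232) to (308,185). I'll enlarge it and project these to the table.

```bash
cat > h.py <<'E'
import numpy as np
from plant import bot
def bp(m,u,v,z=0):
    K,R,t=[np.asarray(m[k]) for k in("camera_matrix","R","t")]
    d=R.T@np.linalg.solve(K,[u,v,1]); c=-R.T@t
    return (c+d*(z-c[2])/d[2]).round(1)
def px(m,X):
    p=m["camera_matrix"]@(m["R"]@np.array(X,float)+m["t"]); return (p[:2]/p[2]).round(1)
E
python3 - <<'E'
from h import *
import cv2
m=bot.camera_model("scene");s=bot.camera_model("side")
for n,u,v,z in [("A",386,179,5),("B",355,213.5,5),("C",333,251,4),("knob",297,299,9),("bat",195,272,9),("tin",367,130,12)]: print(n,bp(m,u,v,z))
for n,u,v,z in [("A",322,251,5),("B",301.5,225,5),("C",282,209,4),("knob",266,190,9)]: print(n,bp(s,u,v,z))
im=cv2.imread("pics/scene0.png")[110:320,180:410]
cv2.imwrite("pics/crop.png",cv2.resize(im,None,fx=2.8,fy=2.8,interpolation=cv2.INTER_CUBIC))
E
```

```text
A [ 437.8 -174.3    5. ]
B [443.4 -50.2   5. ]
C [430.4  54.6   4. ]
knob [425.4 181.1   9. ]
bat [613.9 238.3   9. ]
tin [ 552.2 -290.    12. ]
A [ 439.3 -173.8    5. ]
B [443.2 -50.    5. ]
C [431.7  53.6   4. ]
knob [428.5 180.2   9. ]
```

View pics/crop.png

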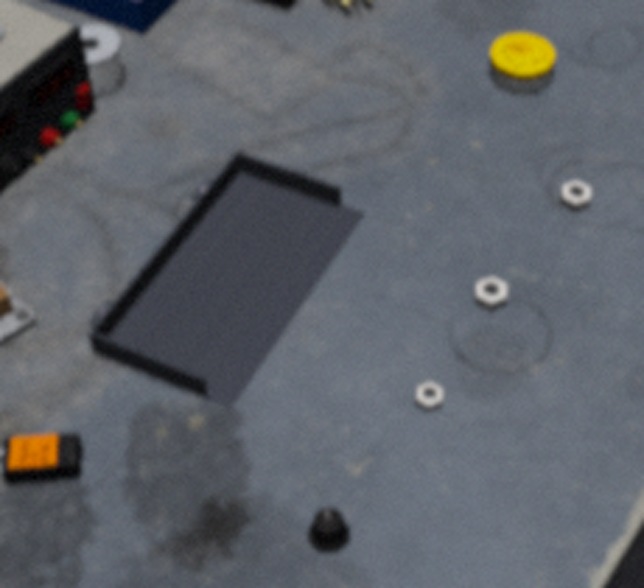

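The crop shows the lip's front corners at crop (362,213) and (233,403), and the back wall's top corners at (238,153) and (93,340). The knob and tin stand outside the sweep lanes.

Run:
```python
from h import *
m=bot.camera_model("scene")
for u,v,z in [(362,213,0),(233,403,0),(238,153,22),(93,340,22),(340,190,22)]: print(bp(m,180+u/2.8,110+v/2.8,z))
```

```text
[568.4 -66.8   0. ]
[539.7 132.1   0. ]
[674.2 -49.4  22. ]
[641.8 155.   22. ]
[584.  -60.2  22. ]
```

Emit:
carry_out(plan=[{"tz": 0},{"tz": 0},{"tz": 0},{"tz": 0},{"tz": 0},{"tz": 0}], gripper=1)

```text
invalid input at $.plan[0]: expected keys tx, ty, tz, rx, ry, rz
```

Emit:
carry_out(plan=[{"tx": 30,"ty": 28,"tz": -10,"rx": 0,"ry": 0,"rz": 0.08},{"tx": 30,"ty": 28,"tz": -10,"rx": 0,"ry": 0,"rz": 0.08},{"tx": 30,"ty": 28,"tz": -10,"rx": 0,"ry": 0,"rz": 0.08},{"tx": 30,"ty": 28,"tz": -10,"rx": 0,"ry": 0,"rz": 0.08},{"tx": 30,"ty": 28,"tz": -10,"rx": 0,"ry": 0,"rz": 0.08},{"tx": 30,"ty": 28,"tz": -10,"rx": 0,"ry": 0,"rz": 0.08},{"tx": 30,"ty": 28,"tz": -10,"rx": 0,"ry": 0,"rz": 0.08},{"tx": 30,"ty": 28,"tz": -10,"rx": 0,"ry": 0,"rz": 0.08},{"tx": 30,"ty": 28,"tz": -10,"rx": 0,"ry": 0,"rz": 0.08},{"tx": 30,"ty": 28,"tz": -10,"rx": 0,"ry": 0,"rz": 0.08},{"tx": 0,"ty": 0,"tz": 0,"rx": 0,"ry": 0,"rz": 0},{"tx": 0,"ty": 0,"tz": 0,"rx": 0,"ry": 0,"rz": 0}], gripper=1)

```text
time: 1.3
tool_pos: [420.2, -230.3, 126.2]
tcp_rot: [-3.14, 0.0, 1.033]
contact_force: [-0.6, -0.8, -0.1]
grip_width: 1.9
finger_force: 0.0
```

Run:
```python
from h import *
import cv2
o=bot.get_obs();print(o["time"],o["tool_pos"],o["tcp_rot"],o["joint_positions"],o["grip_width"])
m=bot.camera_model("wrist");cv2.imwrite("pics/w1.png",bot.capture("wrist")[:,:,::-1])
np.savez("w1.npz",**m)
for X in [(438,-174,5),(443,-50,5),(431,54,4),(568,-67,0),(540,132,0)]:print(px(m,X))
```

```text
1.3 [ 420.19099927 -230.28119005  126.22675938] [-3.14030072e+00  1.37249673e-04  1.03265919e+00] [-6.61269045e-01  3.72294546e-01  1.78947599e+00 -3.54813445e-04
  9.81087438e-01 -1.22934310e-01] 1.8963003312051399
[307.5 134.2]
[232.8  -3. ]
[ 138.1 -131.5]
[377.7 -73.3]
[ 193.3 -369.3]
```

View pics/w1.png

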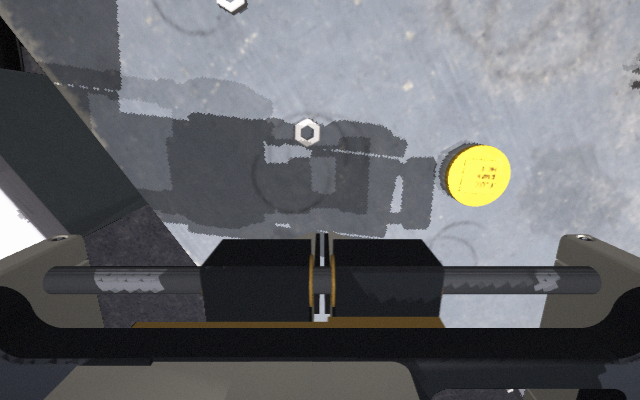

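The wrist view shows nut A at (307,131), within 2 mm of the estimate, and the tin at (477,175). I'll check how the brush projects to get its width.

Run:
```python
from h import *
m=dict(np.load("w1.npz"));p=np.array([420.2,-230.3,126.2]);y=np.array([np.sin(1.033),-np.cos(1.033),0]);x=np.array([np.cos(1.033),np.sin(1.033),0])
for h in(0,20,45,66):
  for a,b in[(9.5,0),(9.5,19),(-9.5,19),(-9.5,0)]:print(h,a,b,px(m,p+x*a+y*b+[0,0,h]))
print(bp(m,307.5,131,5),bp(m,477,176,23),-m["R"].T@m["t"])
```

```text
0 9.5 0 [322.5 233.8]
0 9.5 19 [356.2 233.8]
0 -9.5 19 [355.2 264.2]
0 -9.5 0 [322.5 264.2]
20 9.5 0 [322.5 249. ]
20 9.5 19 [360.5 249. ]
20 -9.5 19 [359.3 282.7]
20 -9.5 0 [322.5 282.7]
45 9.5 0 [322.6 274.5]
45 9.5 19 [367.9 274.6]
45 -9.5 19 [366.1 313.5]
45 -9.5 0 [322.6 313.4]
66 9.5 0 [322.7 305.1]
66 9.5 19 [376.7 305.1]
66 -9.5 19 [374.2 349.7]
66 -9.5 0 [322.7 349.6]
[ 439.5 -171.6    5. ] [ 549.1 -281.2   23. ] [ 457.719885   -167.03065613  283.29198099]
```

Run:
```python
import cv2
a=cv2.imread("pics/w1.png")[220:330,260:390]
b=cv2.imread("pics/side0.png")[150:350,0:200]
a=cv2.convertScaleAbs(cv2.resize(a,(400,340),interpolation=cv2.INTER_NEAREST),alpha=2.5,beta=20)
b=cv2.convertScaleAbs(cv2.resize(b,(340,340)),alpha=1.3)
cv2.imwrite("pics/f.png",cv2.hconcat([a,b]))
```

```text
(no output)
```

View pics/f.png

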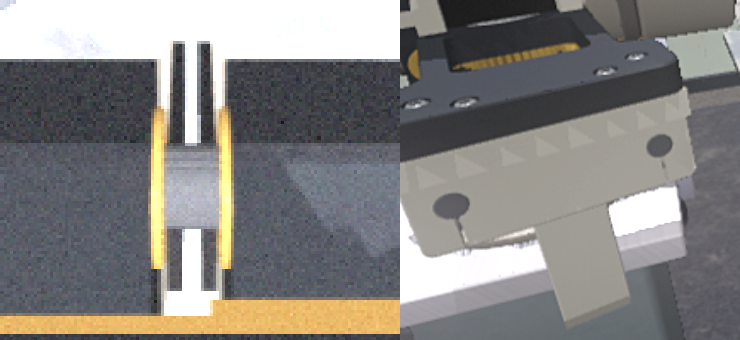

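The fingers are thin plates, about 12 mm across when shut, with a flat back 19 mm wide. That broad back makes the better brush, so I'll turn the tool a quarter turn and push along +tool y.

Emit:
carry_out(plan=[{"tx": 0,"ty": 2.5,"tz": -7.5,"rx": 0,"ry": 0,"rz": 0.13},{"tx": 0,"ty": 2.5,"tz": -7.5,"rx": 0,"ry": 0,"rz": 0.13},{"tx": 0,"ty": 2.5,"tz": -7.5,"rx": 0,"ry": 0,"rz": 0.13},{"tx": 0,"ty": 2.5,"tz": -7.5,"rx": 0,"ry": 0,"rz": 0.13},{"tx": 0,"ty": 2.5,"tz": -7.5,"rx": 0,"ry": 0,"rz": 0.13},{"tx": 0,"ty": 2.5,"tz": -7.5,"rx": 0,"ry": 0,"rz": 0.13},{"tx": 0,"ty": 2.5,"tz": -7.5,"rx": 0,"ry": 0,"rz": 0.13},{"tx": 0,"ty": 2.5,"tz": -7.5,"rx": 0,"ry": 0,"rz": 0.13},{"tx": 0,"ty": 2.5,"tz": -7.5,"rx": 0,"ry": 0,"rz": 0.13},{"tx": 0,"ty": 2.5,"tz": -7.5,"rx": 0,"ry": 0,"rz": 0.13},{"tx": 0,"ty": 2.5,"tz": -7.5,"rx": 0,"ry": 0,"rz": 0.13},{"tx": 0,"ty": 2.5,"tz": -7.5,"rx": 0,"ry": 0,"rz": 0.13}])

```text
time: 2.55
tool_pos: [419.5, -202.5, 36.9]
tcp_rot: [-3.141, 0.001, 2.593]
contact_force: [-0.3, 0.5, -0.3]
grip_width: 0.2
finger_force: 0.0
```

Emit:
carry_out(plan=[{"tx": 1,"ty": 0,"tz": -15,"rx": 0,"ry": 0,"rz": 0},{"tx": 0,"ty": 0,"tz": -12,"rx": 0,"ry": 0,"rz": 0},{"tx": 0,"ty": 0,"tz": -4,"rx": 0,"ry": 0,"rz": 0},{"tx": 0,"ty": 0,"tz": 0,"rx": 0,"ry": 0,"rz": 0}])

```text
time: 2.95
tool_pos: [420.5, -201.9, 5.7]
tcp_rot: [3.142, -0.001, 2.589]
contact_force: [-0.4, 0.9, 0.5]
grip_width: 0.4
finger_force: 0.0
```

Emit:
carry_out(plan=[{"tx": 4,"ty": 6.5,"tz": -1.5,"rx": 0,"ry": 0,"rz": 0},{"tx": 6,"ty": 10,"tz": 0,"rx": 0,"ry": 0,"rz": 0},{"tx": 8,"ty": 13,"tz": 0,"rx": 0,"ry": 0,"rz": 0},{"tx": 9,"ty": 14.5,"tz": 0,"rx": 0,"ry": 0,"rz": 0},{"tx": 9,"ty": 14.5,"tz": 0,"rx": 0,"ry": 0,"rz": 0},{"tx": 9,"ty": 14.5,"tz": 0,"rx": 0,"ry": 0,"rz": 0},{"tx": 9,"ty": 14.5,"tz": 0,"rx": 0,"ry": 0,"rz": 0},{"tx": 9,"ty": 14.5,"tz": 0,"rx": 0,"ry": 0,"rz": 0},{"tx": 9,"ty": 14.5,"tz": 0,"rx": 0,"ry": 0,"rz": 0},{"tx": 9,"ty": 14.5,"tz": 0,"rx": 0,"ry": 0,"rz": 0},{"tx": 8,"ty": 13,"tz": 0,"rx": 0,"ry": 0,"rz": 0},{"tx": 6,"ty": 10,"tz": 0,"rx": 0,"ry": 0,"rz": 0}])

```text
time: 4.15
tool_pos: [516.9, -45.7, 4.7]
tcp_rot: [3.141, 0.001, 2.592]
contact_force: [-0.1, -1.3, 2.6]
grip_width: 0.4
finger_force: 1.2
```

Emit:
carry_out(plan=[{"tx": 0,"ty": 0,"tz": 0,"rx": 0,"ry": 0,"rz": 0},{"tx": -15,"ty": -15,"tz": 0,"rx": 0,"ry": 0,"rz": 0},{"tx": -20,"ty": -15,"tz": 25,"rx": 0,"ry": 0,"rz": 0},{"tx": -5,"ty": 0,"tz": 25,"rx": 0,"ry": 0,"rz": 0}])

```text
time: 4.55
tool_pos: [473.4, -78.1, 53.9]
tcp_rot: [-3.14, -0.004, 2.589]
contact_force: [0.1, 0.9, 1.0]
grip_width: -0.0
finger_force: 0.0
```

Run:
```python
from h import *
import cv2
im=bot.capture("scene")[:,:,::-1]
cv2.imwrite("pics/s2.png",cv2.resize(im[110:320,180:440],None,fx=2.8,fy=2.8,interpolation=cv2.INTER_CUBIC))
```

```text
(no output)
```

View pics/s2.png

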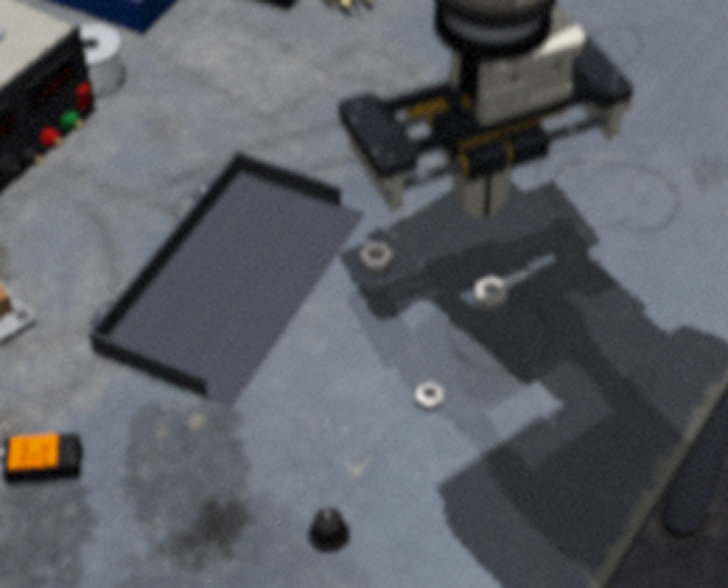

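Nut A moved to crop (376,254), just in front of the lip. Nut B (490,290), nut C (429,394) and the knob haven't moved.

Run:
```python
from h import *
m=bot.camera_model("scene")
print(bp(m,180+376/2.8,110+254.5/2.8,5))
for X in [(615,43,2),(574,34,2),(627,-12,2),(565.6,-66.2,0)]:print(X,(px(m,X)-[180,110])*2.8)
```

```text
[532.5 -32.8   5. ]
(615, 43, 2) [226.52 274.4 ]
(574, 34, 2) [278.32 290.08]
(627, -12, 2) [258.72 223.44]
(565.6, -66.2, 0) [364.56 215.04]
```

Emit:
carry_out(plan=[{"tx": 4,"ty": 6,"tz": 0,"rx": 0,"ry": 0,"rz": -0.132},{"tx": 4,"ty": 6,"tz": 0,"rx": 0,"ry": 0,"rz": -0.132},{"tx": 4,"ty": 6,"tz": 0,"rx": 0,"ry": 0,"rz": -0.132},{"tx": 4,"ty": 6,"tz": 0,"rx": 0,"ry": 0,"rz": -0.132},{"tx": 4,"ty": 6,"tz": 0,"rx": 0,"ry": 0,"rz": -0.132},{"tx": 4,"ty": 6,"tz": 0,"rx": 0,"ry": 0,"rz": -0.132},{"tx": 0,"ty": 1,"tz": -20,"rx": 0,"ry": 0,"rz": 0},{"tx": 0,"ty": 0,"tz": -20,"rx": 0,"ry": 0,"rz": 0},{"tx": 0,"ty": 0,"tz": -9,"rx": 0,"ry": 0,"rz": 0},{"tx": 0,"ty": 0,"tz": 0,"rx": 0,"ry": 0,"rz": 0}])

```text
time: 5.6
tool_pos: [499.1, -40.1, 4.2]
tcp_rot: [-3.139, -0.001, 1.798]
contact_force: [-0.1, 0.1, -0.0]
grip_width: 0.4
finger_force: 0.0
```

Emit:
carry_out(plan=[{"tx": 6,"ty": 1.5,"tz": 0,"rx": 0,"ry": 0,"rz": 0},{"tx": 9,"ty": 2,"tz": 0,"rx": 0,"ry": 0,"rz": 0},{"tx": 11,"ty": 2.5,"tz": 0,"rx": 0,"ry": 0,"rz": 0},{"tx": 11,"ty": 2.5,"tz": 0.5,"rx": 0,"ry": 0,"rz": 0},{"tx": 11,"ty": 2.5,"tz": 0.5,"rx": 0,"ry": 0,"rz": 0},{"tx": 11,"ty": 2.5,"tz": 0.5,"rx": 0,"ry": 0,"rz": 0},{"tx": 11,"ty": 2.5,"tz": 0.5,"rx": 0,"ry": 0,"rz": 0},{"tx": 11,"ty": 2.5,"tz": 0,"rx": 0,"ry": 0,"rz": 0},{"tx": 11,"ty": 2.5,"tz": 0,"rx": 0,"ry": 0,"rz": 0},{"tx": 9,"ty": 2.5,"tz": 0,"rx": 0,"ry": 0,"rz": 0},{"tx": 6,"ty": 1.5,"tz": 0,"rx": 0,"ry": 0,"rz": 0},{"tx": 4,"ty": 1,"tz": 0,"rx": 0,"ry": 0,"rz": 0}])

```text
time: 6.8
tool_pos: [612.5, -14.0, 9.1]
tcp_rot: [3.14, 0.001, 1.799]
contact_force: [-4.0, -2.0, 8.0]
grip_width: 0.9
finger_force: 4.3
```

Emit:
carry_out(plan=[{"tx": 0,"ty": 0,"tz": 0,"rx": 0,"ry": 0,"rz": 0},{"tx": -15,"ty": -3.5,"tz": 0,"rx": 0,"ry": 0,"rz": 0},{"tx": -25,"ty": -5,"tz": 25,"rx": 0,"ry": 0,"rz": 0},{"tx": -35,"ty": -5,"tz": 25,"rx": 0,"ry": 0,"rz": 0},{"tx": -40,"ty": -10,"tz": 0,"rx": 0,"ry": 0,"rz": 0}])

```text
time: 7.3
tool_pos: [498.7, -37.9, 60.8]
tcp_rot: [3.134, 0.004, 1.8]
contact_force: [-0.7, -0.1, 0.4]
grip_width: 0.8
finger_force: 0.0
```

Run:
```python
from h import *
import cv2
im=bot.capture("scene")[:,:,::-1]
cv2.imwrite("pics/s3.png",cv2.resize(im[110:320,180:440],None,fx=2.8,fy=2.8,interpolation=cv2.INTER_CUBIC))
```

```text
(no output)
```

View pics/s3.png

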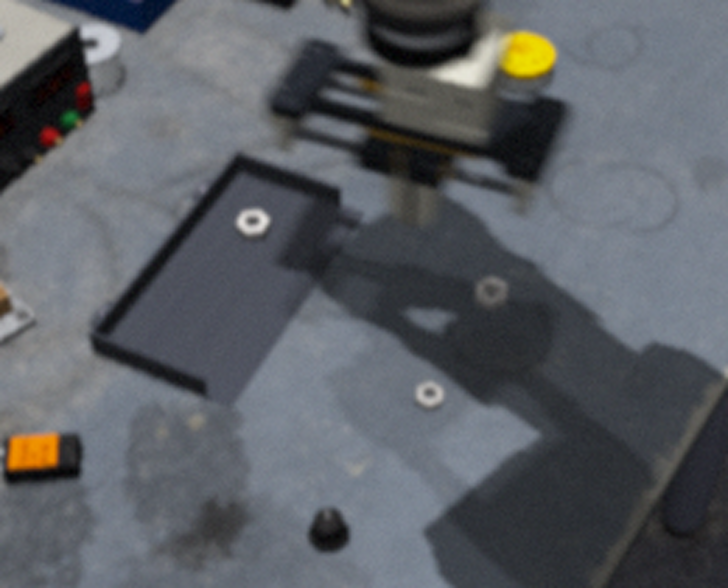

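A lies flat on the tray floor, at crop (253,221). The knob and tin haven't moved. Next is nut B.

Emit:
carry_out(plan=[{"tx": -14,"ty": -4.5,"tz": 0,"rx": 0,"ry": 0,"rz": 0.047},{"tx": -14,"ty": -4.5,"tz": 0,"rx": 0,"ry": 0,"rz": 0.047},{"tx": -14,"ty": -4.5,"tz": 0,"rx": 0,"ry": 0,"rz": 0.047},{"tx": -14,"ty": -4.5,"tz": 0,"rx": 0,"ry": 0,"rz": 0.047},{"tx": -14,"ty": -4.5,"tz": 0,"rx": 0,"ry": 0,"rz": 0.047},{"tx": -14,"ty": -4.5,"tz": 0,"rx": 0,"ry": 0,"rz": 0.047},{"tx": 0,"ty": 0,"tz": -15,"rx": 0,"ry": 0,"rz": 0},{"tx": 0,"ty": 0,"tz": -15,"rx": 0,"ry": 0,"rz": 0},{"tx": 0,"ty": 0,"tz": -10,"rx": 0,"ry": 0,"rz": 0},{"tx": 0,"ty": 0,"tz": 0,"rx": 0,"ry": 0,"rz": 0}])

```text
time: 8.35
tool_pos: [412.3, -64.5, 16.6]
tcp_rot: [-3.141, -0.001, 2.081]
contact_force: [1.2, 1.1, 0.3]
grip_width: 0.7
finger_force: 0.0
```

Emit:
carry_out(plan=[{"tx": 1,"ty": -2.5,"tz": -8,"rx": 0,"ry": 0,"rz": 0},{"tx": 0,"ty": 0,"tz": -4,"rx": 0,"ry": 0,"rz": 0},{"tx": 0,"ty": 0,"tz": 0,"rx": 0,"ry": 0,"rz": 0},{"tx": 5,"ty": 3,"tz": 0,"rx": 0,"ry": 0,"rz": 0},{"tx": 8.5,"ty": 5,"tz": 0,"rx": 0,"ry": 0,"rz": 0},{"tx": 12,"ty": 6.5,"tz": 0,"rx": 0,"ry": 0,"rz": 0},{"tx": 12,"ty": 6.5,"tz": 0,"rx": 0,"ry": 0,"rz": 0},{"tx": 12,"ty": 7,"tz": 0,"rx": 0,"ry": 0,"rz": 0},{"tx": 12,"ty": 6.5,"tz": 0,"rx": 0,"ry": 0,"rz": 0},{"tx": 12,"ty": 7,"tz": 0,"rx": 0,"ry": 0,"rz": 0}])

```text
time: 9.35
tool_pos: [488.1, -24.7, 5.5]
tcp_rot: [3.141, 0.001, 2.081]
contact_force: [-0.7, -0.3, 1.0]
grip_width: 0.4
finger_force: 0.5
```

Emit:
carry_out(plan=[{"tx": 12,"ty": 6.5,"tz": 0,"rx": 0,"ry": 0,"rz": 0},{"tx": 12,"ty": 7,"tz": 0,"rx": 0,"ry": 0,"rz": 0},{"tx": 12,"ty": 6.5,"tz": 0,"rx": 0,"ry": 0,"rz": 0},{"tx": 12,"ty": 7,"tz": 0.5,"rx": 0,"ry": 0,"rz": 0},{"tx": 12,"ty": 6.5,"tz": 0.5,"rx": 0,"ry": 0,"rz": 0},{"tx": 12,"ty": 7,"tz": 0.5,"rx": 0,"ry": 0,"rz": 0},{"tx": 12,"ty": 6.5,"tz": 0.5,"rx": 0,"ry": 0,"rz": 0},{"tx": 12,"ty": 7,"tz": 0,"rx": 0,"ry": 0,"rz": 0},{"tx": 9,"ty": 5,"tz": 0,"rx": 0,"ry": 0,"rz": 0},{"tx": 6,"ty": 3.5,"tz": 0,"rx": 0,"ry": 0,"rz": 0},{"tx": 4,"ty": 2,"tz": 0,"rx": 0,"ry": 0,"rz": 0},{"tx": 0,"ty": 0,"tz": 0,"rx": 0,"ry": 0,"rz": 0}])

```text
time: 10.55
tool_pos: [603.0, 40.1, 8.1]
tcp_rot: [3.14, 0.001, 2.082]
contact_force: [-0.8, -0.1, 4.4]
grip_width: 0.1
finger_force: 2.0
```

Emit:
carry_out(plan=[{"tx": -14,"ty": -8,"tz": 0,"rx": 0,"ry": 0,"rz": 0},{"tx": -22,"ty": -10,"tz": 25,"rx": 0,"ry": 0,"rz": 0},{"tx": -30,"ty": -5,"tz": 25,"rx": 0,"ry": 0,"rz": 0},{"tx": -30,"ty": 5,"tz": 0,"rx": 0,"ry": 0,"rz": -0.1},{"tx": -30,"ty": 5,"tz": 0,"rx": 0,"ry": 0,"rz": -0.1},{"tx": -30,"ty": 5,"tz": 0,"rx": 0,"ry": 0,"rz": -0.1},{"tx": -30,"ty": 5,"tz": 0,"rx": 0,"ry": 0,"rz": 0},{"tx": -15,"ty": 5,"tz": 0,"rx": 0,"ry": 0,"rz": 0},{"tx": 0,"ty": 0,"tz": 0,"rx": 0,"ry": 0,"rz": 0}])

```text
time: 11.45
tool_pos: [399.4, 42.0, 57.5]
tcp_rot: [-3.141, -0.0, 1.782]
contact_force: [0.5, -0.3, -0.0]
grip_width: 0.1
finger_force: 0.0
```

Run:
```python
from h import *
import cv2
im=bot.capture("scene")[:,:,::-1]
cv2.imwrite("pics/s4.png",cv2.resize(im[110:320,180:440],None,fx=2.8,fy=2.8,interpolation=cv2.INTER_CUBIC))
```

```text
(no output)
```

View pics/s4.png

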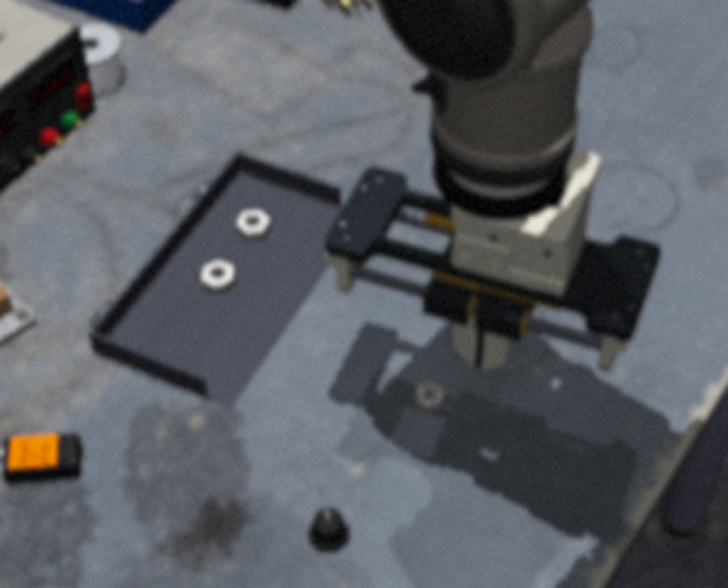

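B lies flat beside A, at crop (218,273). C is still at (429,394), so it's next.

Emit:
carry_out(plan=[{"tx": 0,"ty": 5,"tz": -20,"rx": 0,"ry": 0,"rz": 0},{"tx": 0,"ty": 0,"tz": -20,"rx": 0,"ry": 0,"rz": 0},{"tx": 0,"ty": 0,"tz": -9,"rx": 0,"ry": 0,"rz": 0},{"tx": 0,"ty": 0,"tz": -4,"rx": 0,"ry": 0,"rz": 0},{"tx": 0,"ty": 0,"tz": 0,"rx": 0,"ry": 0,"rz": 0}])

```text
time: 12.0
tool_pos: [401.2, 45.8, 4.0]
tcp_rot: [-3.141, -0.0, 1.781]
contact_force: [-0.1, 1.2, 0.5]
grip_width: 0.1
finger_force: 0.0
```

Emit:
carry_out(plan=[{"tx": 6,"ty": 1.3,"tz": 0,"rx": 0,"ry": 0,"rz": 0},{"tx": 9,"ty": 2,"tz": 0,"rx": 0,"ry": 0,"rz": 0},{"tx": 12,"ty": 2.6,"tz": 0,"rx": 0,"ry": 0,"rz": 0},{"tx": 12,"ty": 2.6,"tz": 0,"rx": 0,"ry": 0,"rz": 0},{"tx": 12,"ty": 2.6,"tz": 0,"rx": 0,"ry": 0,"rz": 0},{"tx": 12,"ty": 2.6,"tz": 0,"rx": 0,"ry": 0,"rz": 0},{"tx": 12,"ty": 2.6,"tz": 0,"rx": 0,"ry": 0,"rz": 0},{"tx": 12,"ty": 2.6,"tz": 0,"rx": 0,"ry": 0,"rz": 0}])

```text
time: 12.8
tool_pos: [489.3, 65.1, 4.9]
tcp_rot: [3.14, 0.0, 1.781]
contact_force: [-0.6, 0.6, 0.3]
grip_width: 0.5
finger_force: 0.1
```

Emit:
carry_out(plan=[{"tx": 12,"ty": 2.7,"tz": 0,"rx": 0,"ry": 0,"rz": 0},{"tx": 12,"ty": 2.7,"tz": 0,"rx": 0,"ry": 0,"rz": 0},{"tx": 12,"ty": 2.7,"tz": 0,"rx": 0,"ry": 0,"rz": 0},{"tx": 12,"ty": 2.7,"tz": 0.3,"rx": 0,"ry": 0,"rz": 0},{"tx": 12,"ty": 2.7,"tz": 0.5,"rx": 0,"ry": 0,"rz": 0},{"tx": 12,"ty": 2.7,"tz": 0.5,"rx": 0,"ry": 0,"rz": 0},{"tx": 12,"ty": 2.7,"tz": 0,"rx": 0,"ry": 0,"rz": 0},{"tx": 11,"ty": 2.5,"tz": 0,"rx": 0,"ry": 0,"rz": 0},{"tx": 7,"ty": 1.6,"tz": 0,"rx": 0,"ry": 0,"rz": 0},{"tx": 5,"ty": 1,"tz": 0,"rx": 0,"ry": 0,"rz": 0},{"tx": 0,"ty": 0,"tz": 0,"rx": 0,"ry": 0,"rz": 0}])

```text
time: 13.9
tool_pos: [596.3, 89.2, 6.9]
tcp_rot: [3.139, 0.0, 1.781]
contact_force: [-1.2, 0.2, 4.4]
grip_width: 0.3
finger_force: 1.8
```

Emit:
carry_out(plan=[{"tx": -15,"ty": -3,"tz": 0,"rx": 0,"ry": 0,"rz": 0},{"tx": -22,"ty": -5,"tz": 25,"rx": 0,"ry": 0,"rz": 0},{"tx": -30,"ty": -5,"tz": 25,"rx": 0,"ry": 0,"rz": 0},{"tx": -30,"ty": -5,"tz": 20,"rx": 0,"ry": 0,"rz": 0},{"tx": -30,"ty": -5,"tz": 20,"rx": 0,"ry": 0,"rz": 0},{"tx": -30,"ty": -5,"tz": 10,"rx": 0,"ry": 0,"rz": 0},{"tx": 0,"ty": 0,"tz": 0,"rx": 0,"ry": 0,"rz": 0},{"tx": 0,"ty": 0,"tz": 0,"rx": 0,"ry": 0,"rz": 0}])

```text
time: 14.7
tool_pos: [438.8, 60.8, 106.5]
tcp_rot: [3.139, 0.001, 1.781]
contact_force: [0.1, -1.2, -0.4]
grip_width: 0.5
finger_force: 0.0
```

Run:
```python
from h import *
import cv2
im=bot.capture("scene")[:,:,::-1]
cv2.imwrite("pics/s5.png",cv2.resize(im[110:320,180:440],None,fx=2.8,fy=2.8,interpolation=cv2.INTER_CUBIC))
```

```text
(no output)
```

View pics/s5.png

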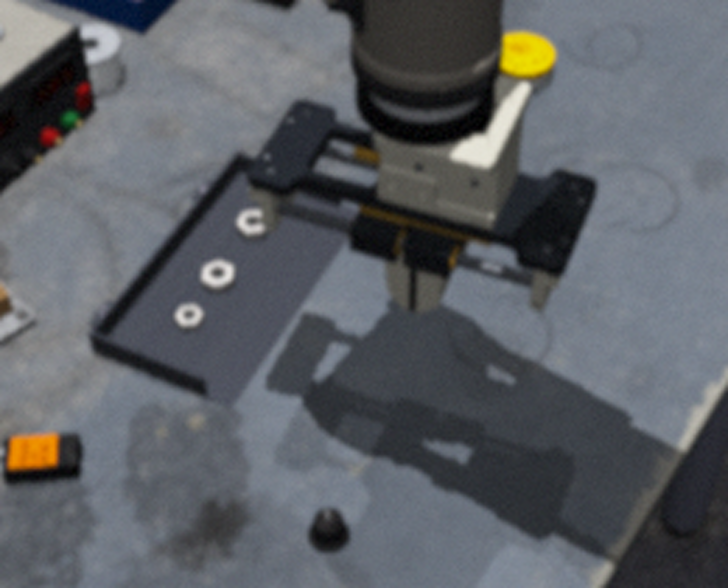

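All three nuts lie flat in the tray, well past the lip, at crop (253,221), (218,273) and (189,315). The knob, battery and tin haven't moved.

```bash
python3 -c "
from plant import bot
print(bot.close_job())"
```

```text
the job is handed in; nothing more can be done
None
```

I swept all three nuts flat onto the tray floor, with the knob, battery and tin still in place in the last picture, and handed the job in at about 15 s; no verdict came back.

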